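# Steady the rocking bench scale, then weigh the canister

### The job

The bench scale rocks because one of its feet is screwed too short. Using that foot's slanted square knob, lengthen the foot until all four feet bear firmly and the scale sits level and no longer rocks, let go, and only then stand the steel canister upright in the middle of the scale's platform. Do not drag the scale out of its place, knock over the canister or disturb the jar, bottle and bowl.

Things in the scene. Friction and masses are not known exactly. Their poses are not given: they have to be found in the camera images.
- scale: Loose 5 kg bench scale. Origin: middle of its footprint, level with the plain feet's undersides; x away from the display side, y left, z up. Grey chassis 236 x 236, 30 to 80 mm above the origin; platform 220 x 220, top at 130 mm. Feet at x, y = +-100 mm. It leans 1 to 5 degrees to the short near-left foot, about the far-left to near-right line, and comes level when all feet share the load.
- platform (a point): Centre of the top face of the scale's square platform, 130 mm above the scale's origin; axes as the scale's.
- knob_grip (a point): Middle of a black square knob, 44 x 44 across flats, 40 mm long, on a 16 mm stem (20 mm bare below), at x -155, y 155, z 123 mm of the scale. z: turning axis, out of the knob's end, leaning 30 degrees outward over the scale's near-left corner; x, y: square to the flats, turning with the knob. It only turns (gears move the foot); it rises with the scale's corner, about 4 mm per rad, while the scale levels.
- knob (a joint): Turn of the knob in rad, 0 to 6.2, growing clockwise as seen looking at the knob's end (a negative turn about its z). Growing lengthens the foot, 2.5 mm per rad. It starts at 0 to 0.6; the further turn needed is about 1.8 to 3.7 rad and differs each time, as the patch plate's height does. It takes 0.1 to 0.2 N m and stays where it is left.
- foot_screw: The adjustable near-left foot, at x = -100, y = +100 mm of the scale: rubber disc 38 mm in diameter, 12 mm thick. Origin: centre of its underside. It bears on the patch plate.
- foot_far_right: Plain far-right foot, diagonally opposite the adjustable one, at x 100, y -100 mm of the scale: rubber disc 38 mm in diameter. Origin: centre of its underside; a few mm off the bench at the start. The plain feet are springy, 1 mm each at a quarter of the weight: once this foot touches, about 0.9 rad more of knob shares the load well, 1.8 rad more is too much.
- foot_far_left: Plain far-left foot, at x = +100, y = +100 mm, same make; origin at the centre of its underside.
- foot_near_right: Plain near-right foot, at x = -100, y = -100 mm, same make; origin at the centre of its underside.
- patch: Thin square metal patch plate fixed in the bench top, 130 x 130 mm, under the adjustable foot; it stands 1 to 4 mm proud of the bench. Origin: centre of its underside; its top face is 8 mm above the origin.
- canister: Lidded steel canister, upright cylinder 58 mm in diameter (lid rim 60 mm), 122 mm high, 0.3 to 0.6 kg. Origin: centre of its underside.
- jar: Bystander: squat jar 84 mm in diameter, 85 mm high. Origin: centre of its underside.
- bottle: Bystander: bottle 64 mm in diameter, 210 mm high. Origin: centre of its underside.
- bowl: Bystander: steel bowl 150 mm in diameter, 60 mm high. Origin: centre of its underside.
Mind the look-alikes: they are no part of the job. What is shaped like the canister but yellow is not meant.

How it is judged:
On the way, in this order (a step that is already met when the one before it is completed fails the run):
1. the scale, let go, stands level on all four feet, each bearing more than 2.5 N, with the canister not yet on it (contact force between each of foot_screw, foot_far_right, foot_far_left, foot_near_right and anything else above 2.5 N and angle between scale's own z axis and vertical below 0.02 rad and angular speed of scale below 0.05 rad/s and contact force between each of the arm, the fingers and scale below 0.2 N and contact force between canister and scale below 0.1 N), for 0.5 s.
2. the canister stands on the platform (horizontal distance between canister and platform below 0.035 m and z of canister in the frame of platform between -0.006 and 0.006 m and angle between canister's own z axis and vertical below 0.06 rad and contact force between canister and scale above 1 N and linear speed of canister below 0.02 m/s), for 0.2 s.
At the end, for the whole second after the job is handed in: Scale at rest on all four feet (each over 2.5 N), within 0.02 rad of level and 40 mm of its start; canister let go, upright on the platform, within 35 mm of its middle; jar, bottle and bowl within 40 mm of their starts (all of step 2 and contact force between each of foot_screw, foot_far_right, foot_far_left, foot_near_right and anything else above 2.5 N and angle between scale's own z axis and vertical below 0.02 rad and angular speed of scale below 0.05 rad/s and contact force between each of the arm, the fingers and scale below 0.2 N and distance of each of scale, jar, bottle, bowl from where it was at the start of the episode below 0.04 m); the robot touches nothing.
It fails at once if the scale is dragged more than 50 mm (distance of scale from where it was at the start of the episode above 0.05 m).
It fails at once if the canister is tipped over (angle between canister's own z axis and vertical above 0.8 rad).
It fails at once if the jar is disturbed (moved more than 50 mm) (distance of jar from where it was at the start of the episode above 0.05 m).
It fails at once if the bottle is disturbed (moved more than 50 mm) (distance of bottle from where it was at the start of the episode above 0.05 m).
It fails at once if the bowl is disturbed (moved more than 50 mm) (distance of bowl from where it was at the start of the episode above 0.05 m).
It also fails if it takes over 72 s, if anything falls off the work surface, if the arm or the gripper's body presses on something with over 40 N, if the wrist force passes 120 N, or if a joint passes its speed limit or range.

### The arm

A 7-joint arm with a two-finger parallel gripper is mounted at the origin on the work surface. World frame = base frame: x ahead of the robot, y to its left, z up, the work surface at z = 0. Lengths are in m, angles in rad, forces in N, time in s.
With the tool pointing down it reaches from about 0.425 to 0.875 m from the base axis. Payload 4.7 kg.
Tool frame: the origin (TCP) lies on the centre line of the jaws, within the pads' length; the fingertips stand ahead of it and the grasp point (between the pads) lies 2 mm behind it (nose_length is the z of the fingertips in the tool frame, in m); z points along the fingers, y is the line along which they close (so a half turn about z gives the same grasp; the last joint's range is limited). The gripper opens to 87 mm and grips with 3 to 60 N. Pads are 19 mm wide; open, the fingers measure 117 mm over their backs; the gripper's body (75 mm by 190 mm) begins 51 mm behind the grasp point.
Start: joints at [1.217, 0.321, -0.07, 1.45, 0.023, 1.371, -0.057], TCP at [0.234, -0.607, 0.24] pointing down, gripper open.
Joint ranges: [-2.86, 2.86], [-0.3, 2.09], [-1.38, 1.24], [0.06, 2.45], [-1.56, 4.7], [0.09, 2.05], [-2.69, 2.69]. Speed limits (rad/s): [2.57, 2.57, 3.14, 3.14, 3.14, 3.14, 3.14].

### API

Orientations are given as a rotation vector (axis times angle).
In Python, from bench import * gives the robot as it stands.
- The arm moves only by the tool send_rows, never from a script. Its arguments are lists of equal length, an entry for each row: "xyz": the shift along the tool's x, y, z in mm, a list of three; "dr": the turn, a rotation vector about the tool's x, y, z in rad, a list of three. A call has exactly 10 rows; each row is the pose to reach, as a shift and turn from the pose commanded when the call began, along the tool's axes at that moment; what a row does not reach only later rows make up. A row lasts 1/12 s, in which the tool goes at most 41.7 mm and 7.16 degrees, less where a joint would pass 70% of its speed; a pose out of reach is approached as far as the arm can. A call with a gripper value outside its range is refused whole. "jaw" is the finger opening in mm, from 0 to 87, set as the call begins (left out, the last holds). The fingers move at their own pace and stop on an object; "grip_force" is the grip in N (left out, the last holds). Time passes only in rows, so rows that repeat a pose let the fingers close, or fill a call up. It gives the time, the measured TCP pose, the force, the opening and the grip force at its end, in the units of the state.
- get_state(): the state, without advancing time (a new reading comes with each control period).
- get_image(name): name is "side" or "top" or "wrist"; returns the picture (400x640x3 uint8, red, green, blue); there is no depth.
- calibration(name): a dict with "vfov" (degrees; the focal length in pixels is half the picture's height over the tangent of half this angle, whatever the lens; pixels are square), "cx", "cy" (the principal point, pixels), "k1" (the pictures are not rectified: a ray, as slopes to the right and down, at radius r is drawn at 1 + k1 r^2 times it, then the intrinsics apply), "rvec" (rotation vector, rad) and "tvec" (3), from world to camera coordinates, as OpenCV has them; the wrist camera has in their place "hand_eye" (4x4, takes a point from camera to tool coordinates, whose origin is the TCP and whose axes are the flange's). Camera axes: x right, y down, z forward; pixel columns grow to the right and rows downward; lengths in m; the calibration is good to about 2 mm. A picture is of the moment at which its call begins: read the wrist's pose just before it. calibration takes no time and is no camera call.
- close_job(): hands the job in; it is judged then, once.
The state is a dict: "time": time; "joint_positions": joint angles; "qd": joint speeds; "joint_torque": joint torques, N m; "position": TCP position; "tool_rot": TCP orientation; "ft_force": force on the tool from outside, world axes, zero at the start; "torque": the same for the moment, N m; "grip_width": opening from 0.0 (shut) to 1.0 (fully open); "grip_force": force on a finger pad.
Only numpy, scipy, OpenCV 4.12 (cv2) and the standard library are available. Lean on these libraries where they do the work, as an engineer would, in place of code of your own. Each camera call takes 0.05 s, during which the arm holds its last target. There are 200 camera calls.

## Working session

There is one attempt and no reset: what is moved stays moved. The work goes in short steps, Python scripts to look and compute and a tool call to move; the robot and the scene stay as the last step left them, time stands still between calls to the robot, and variables do not carry over. Pictures are saved under pics/ and viewed, at most 10 in all, crops included, and the job is handed in when it is done.

Besides the shell and the picture viewer there is one more tool, called after "Request:" as name(argument=value, ...) on one line, values as JSON. send_rows: Moves the arm, as the interface text tells. Its arguments: {"type":"object","properties":{"xyz":{"type":"array"},"dr":{"type":"array"},"jaw":{"type":"number"},"grip_force":{"type":"number"}},"required":["xyz","dr"]}

```bash
mkdir -p pics; ls; python3 - <<'E'
from bench import *
import cv2
for n in ["side","top","wrist"]:
    im=get_image(n); cv2.imwrite(f"pics/{n}0.png",im[:,:,::-1]); print(n,calibration(n))
s=get_state(); print({k:s[k] for k in ["time","position","tool_rot","ft_force","grip_width"]})
a=cv2.imread("pics/side0.png");b=cv2.imread("pics/top0.png")
import numpy as np
cv2.imwrite("pics/both0.png",cv2.resize(np.vstack([a,b]),(480,600)))
E
```

```text
pics
side {'vfov': 53.333123848396134, 'cx': 317.4496412482502, 'cy': 198.95783531813854, 'k1': -0.02937850039464702, 'rvec': array([ 0.71206136, -2.70591041,  0.98863822]), 'tvec': array([0.42155873, 0.30417583, 0.91395981])}
top {'vfov': 56.238172160082115, 'cx': 325.1306204745102, 'cy': 197.94076384216177, 'k1': -0.028994717324839093, 'rvec': array([ 2.17764691, -2.12831901,  0.19838573]), 'tvec': array([-0.09671659,  0.55284078,  1.0592427 ])}
wrist {'vfov': 60.88965229754612, 'cx': 319.61596771097504, 'cy': 202.96847556853496, 'k1': -0.025331902913115996, 'hand_eye': array([[-4.75779074e-04, -9.57134078e-01, -2.89644835e-01,
         7.95372770e-02],
       [ 9.99999803e-01, -3.36680078e-04, -5.30066435e-04,
        -6.37759874e-05],
       [ 4.09827003e-04, -2.89645030e-01,  9.57134050e-01,
        -1.43708801e-01],
       [ 0.00000000e+00,  0.00000000e+00,  0.00000000e+00,
         1.00000000e+00]])}
{'time': 0.15, 'position': array([ 0.23352949, -0.60616609,  0.23870279]), 'tool_rot': array([-3.08719424e+00, -5.74216102e-01,  5.43758478e-04]), 'ft_force': array([-0.11326474, -0.31487725, -0.3419283 ]), 'grip_width': 1.0002980879882792}
```

View pics/top0.png

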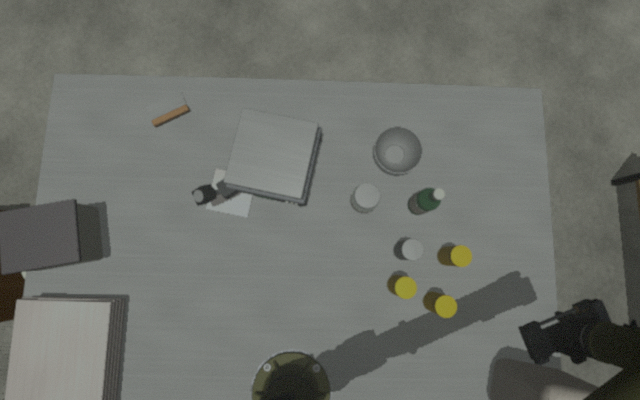

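View pics/side0.png

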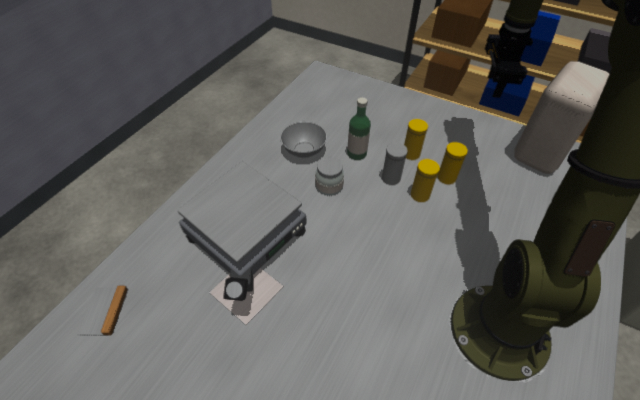

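The top view shows the scale at about (270,155), black knob (204,195), steel canister (411,249), jar (366,197), bottle (430,198) and bowl (397,150). In the side view they are: knob (235,289), canister (394,165), jar (329,178). Things that could be taken for the canister, in the top view: grey (411,249), yellow (461,256), (404,288), (446,307), and the squat white jar (366,197). I choose the grey one at (411,249), which is (394,165) in the side view.

```bash
cat > h.py <<'E'
import numpy as np, cv2
from scipy.spatial.transform import Rotation as R
from bench import *
def cam(n, st=None):
    c=calibration(n); f=200/np.tan(np.radians(c["vfov"]/2)); K=np.array([[f,0,c["cx"]],[0,f,c["cy"]],[0,0,1]])
    if n=="wrist":
        T=np.eye(4);T[:3,:3]=R.from_rotvec(st["tool_rot"]).as_matrix();T[:3,3]=st["position"]
        M=T@c["hand_eye"]; Rc=M[:3,:3]; o=M[:3,3]
    else:
        Rc=R.from_rotvec(c["rvec"]).as_matrix().T; o=-Rc@c["tvec"]
    return K,c["k1"],Rc,o
def ray(C,p):
    K,k,Rc,o=C; d=np.array([(p[0]-K[0,2])/K[0,0],(p[1]-K[1,2])/K[1,1]]); s=d.copy()
    for _ in range(20): s=d/(1+k*(s@s))
    v=Rc@np.r_[s,1]; return o,v/np.linalg.norm(v)
def plane(C,p,z):
    o,v=ray(C,p); return o+v*(z-o[2])/v[2]
def tri(obs):
    A=0;b=0;L=[]
    for C,p in obs:
        o,v=ray(C,p);P=np.eye(3)-np.outer(v,v);A=A+P;b=b+P@o;L.append((o,P))
    x=np.linalg.solve(A,b); return x,[np.linalg.norm(P@(x-o)) for o,P in L]
def proj(C,X):
    K,k,Rc,o=C; q=Rc.T@(np.asarray(X)-o); s=q[:2]/q[2]; s=s*(1+k*(s@s)); return K[:2,:2]@s+K[:2,2]
E
python3 - <<'E'
from h import *
t=cv2.imread("pics/top0.png"); s=cv2.imread("pics/side0.png")
cl=lambda a:cv2.convertScaleAbs(a,alpha=1.4,beta=10)
a=cv2.resize(cl(t[95:225,180:335]),None,fx=4,fy=4,interpolation=cv2.INTER_CUBIC)[:300*2,:620]
b=cv2.resize(cl(s[170:320,165:320]),None,fx=4,fy=4,interpolation=cv2.INTER_CUBIC)
cv2.imwrite("pics/c1.png",a);cv2.imwrite("pics/c2.png",b)
T=cam("top")
for n,p,z in [("can",(411.5,249),.122),("knob",(204,195),.12),("jar",(366,197),.085),("bowl",(397,150),.06),("bot",(437,195),.21),("c1",(241,109),.13),("c2",(321,124),.13),("c3",(304,200),.13),("c4",(225,183),.13)]: print(n,plane(T,p,z).round(3))
print(tri([(T,(204,195)),(cam("side"),(235,289))]))
E
```

```text
can [ 0.409 -0.319  0.122]
knob [0.543 0.249 0.12 ]
jar [ 0.554 -0.199  0.085]
bowl [ 0.703 -0.295  0.06 ]
bot [ 0.544 -0.363  0.21 ]
c1 [0.789 0.16  0.13 ]
c2 [ 0.751 -0.066  0.13 ]
c3 [ 0.534 -0.025  0.13 ]
c4 [0.576 0.191 0.13 ]
(array([0.54545217, 0.25228688, 0.11063984]), [np.float64(0.0012896270470987424), np.float64(0.0012896270470984547)])
```

View pics/c1.png

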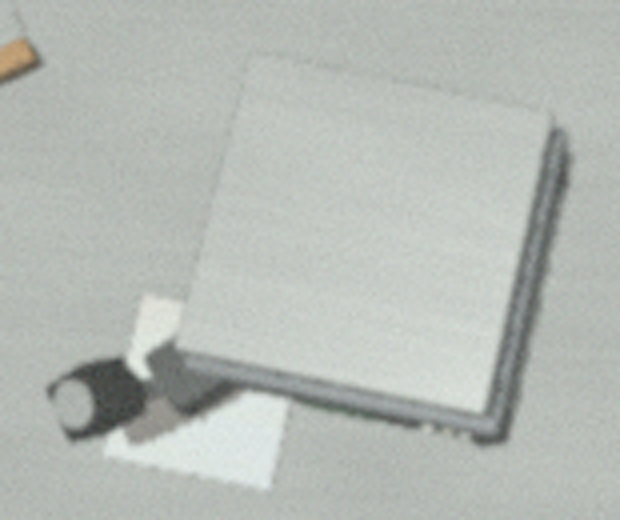

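View pics/c2.png

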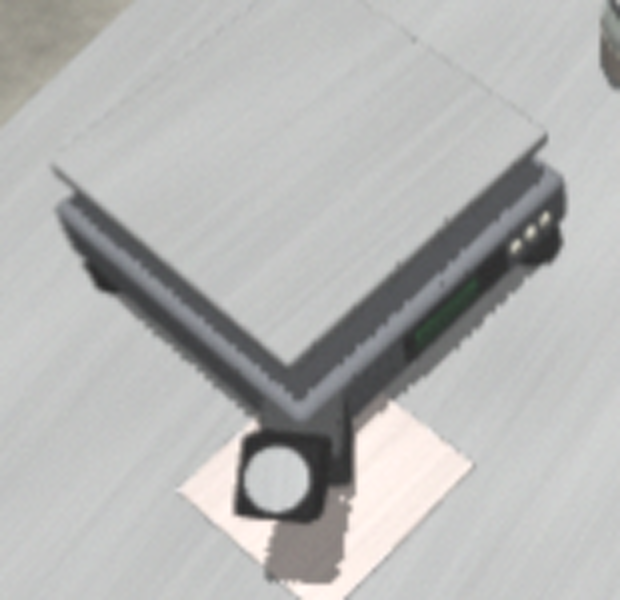

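The top crop shows the platform corners FL (242,108.5), FR (317.5,123), NR (302,198), NL (225.5,182) and the knob's end disc at (198.3,196.3). In the side crop the corners are NL (237.5,261), FL (178,211), NR (301,205), with the end disc at (234.3,289.8). The display faces the robot.

```bash
python3 - <<'E'
from h import *
T=cam("top");S=cam("side")
P={}
for n,a,b in [("NL",(225.5,182),(237.5,261.2)),("FL",(242,108.5),(178,211.2)),("NR",(302,198),(301.2,205)),("disc",(198.25,196.25),(234.25,289.75))]:
    P[n],e=tri([(T,a),(S,b)]); print(n,P[n].round(4),np.round(e,4))
c=(P["FL"]+P["NR"])/2; yaw=np.arctan2(*(P["FL"]-P["NL"])[1::-1]); y2=np.arctan2(*(P["NL"]-P["NR"])[1::-1])-np.pi/2
print("centre",c,yaw,y2,"lean",(c[2]-P["NL"][2])/.1556)
def axis(yaw,lean):
    ez=R.from_euler('z',yaw)
    # lean: NL corner goes down; rotation about the FL-NR line (dir (1,1)/√2 of scale)
    k=np.array([1,1,0])/2**.5; 
    r=ez*R.from_rotvec(-k*lean)
    if r.apply([-1,1,0])[2]>0: r=ez*R.from_rotvec(k*lean)
    return r
yw=(yaw+y2)/2; lean=(c[2]-P["NL"][2])/.1556
r=axis(yw,lean); kz=r.apply([-np.sin(np.pi/6)/2**.5,np.sin(np.pi/6)/2**.5,np.cos(np.pi/6)])
kg=c+r.apply([-.155,.155,-.007]); print("knob from scale",kg,"end",kg+.02*kz,"axis",kz, "knob from disc",P["disc"]-.02*kz)
st=get_state(); Rt=R.from_rotvec(st["tool_rot"]); print(Rt.as_matrix().round(3))
# target standoff: tool z=-kz ; minimal tilt from pointing down. several rolls
for roll in np.radians(np.arange(-180,180,30)):
    z=-kz; x=np.array([np.cos(roll),np.sin(roll),0]); x-=z*(x@z); x/=np.linalg.norm(x)
    M=np.c_[x,np.cross(z,x),z]; print(int(np.degrees(roll)), (Rt.inv()*R.from_matrix(M)).as_rotvec().round(3))
print("shift mm", Rt.inv().apply(kg+kz*.15-st["position"])*1e3)
E
```

```text
NL [0.5823 0.1945 0.1131] [0.0006 0.0006]
FL [0.7912 0.1579 0.126 ] [0.0006 0.0006]
NR [ 0.5423 -0.0184  0.1123] [0.0002 0.0002]
disc [0.5378 0.2613 0.13  ] [0.0005 0.0005]
centre [0.66673293 0.06972766 0.11918144] -0.17371057438989038 -0.18563542006893585 lean 0.039074680846398153
knob from scale [0.54217876 0.24956985 0.10362367] end [0.53610428 0.25834072 0.12054031] axis [-0.30372388  0.43854311  0.84583198] knob from disc [0.54390353 0.25254037 0.1131228 ]
[[ 0.933  0.36  -0.001]
 [ 0.36  -0.933  0.001]
 [-0.    -0.001 -1.   ]]
-180 [-0.301 -0.746 -2.746]
-150 [0.127 0.822 2.861]
-119 [-0.053  0.74   2.438]
-90 [-0.213  0.635  1.957]
-59 [-0.356  0.5    1.389]
-29 [-0.462  0.351  0.801]
0 [-0.525  0.212  0.284]
29 [-0.558  0.086 -0.164]
59 [-0.572 -0.041 -0.602]
90 [-0.563 -0.189 -1.091]
119 [-0.519 -0.37  -1.661]
150 [-0.429 -0.565 -2.243]
shift mm [ 576.83671518 -765.27855314    9.30072421]
```

Request:
send_rows(xyz=[[35,-22,-9],[70,-44,-18],[105,-66,-27],[140,-88,-36],[175,-110,-45],[210,-132,-54],[245,-154,-63],[280,-176,-72],[315,-198,-81],[350,-220,-90]], dr=[[0,0,-0.07],[0,0,-0.14],[0,0,-0.21],[0,0,-0.28],[0,0,-0.35],[0,0,-0.42],[0,0,-0.49],[0,0,-0.56],[0,0,-0.63],[0,0,-0.7]])

```text
time: 0.98
position: [0.4781, -0.2786, 0.3286]
tool_rot: [2.702, 1.603, -0.001]
ft_force: [0.6, -0.0, 0.4]
grip_width: 0.998
grip_force: 0.0
```

```bash
cat >> h.py <<'E'
def axes(kz,roll):
    z=-np.asarray(kz)/np.linalg.norm(kz); x=np.array([np.cos(roll),np.sin(roll),0]); x=x-z*(x@z); x/=np.linalg.norm(x)
    return R.from_matrix(np.c_[x,np.cross(z,x),z])
def rel(st,p,Rg):
    Rt=R.from_rotvec(st["tool_rot"]); return (Rt.inv().apply(np.asarray(p)-st["position"])*1e3).round(1),(Rt.inv()*Rg).as_rotvec().round(3)
E
python3 - <<'E'
from h import *
st=get_state(); print(st["time"],st["position"],st["joint_positions"].round(2) if hasattr(st["joint_positions"],'round') else st["joint_positions"])
kz=np.array([-.304,.439,.846]); kg=np.array([.543,.251,.108])
for ro in (90,120,150): print(ro,rel(st,kg+.16*kz,axes(kz,np.radians(ro))))
E
```

```text
0.9833 [ 0.47805733 -0.27858084  0.32858395] [ 0.85  0.11 -0.4   1.54  0.04  1.5  -0.05]
90 (array([ 534.3, -273.1,   85. ]), array([-0.443, -0.354, -0.408]))
120 (array([ 534.3, -273.1,   85. ]), array([-0.332, -0.484, -0.981]))
150 (array([ 534.3, -273.1,   85. ]), array([-0.184, -0.6  , -1.568]))
```

Request:
send_rows(xyz=[[35,-18,5],[70,-36,10],[106,-54,15],[142,-72,20],[178,-90,25],[213,-108,30],[249,-127,35],[285,-145,40],[320,-163,45],[356,-182,50]], dr=[[0,0,-0.09],[0,0,-0.18],[0,0,-0.27],[0,0,-0.36],[0,0,-0.45],[0,0,-0.54],[0,0,-0.63],[0,0,-0.72],[0,0,-0.8],[0,0,-0.9]])

```text
time: 1.82
position: [0.4892, 0.1208, 0.278]
tool_rot: [1.735, 2.618, -0.001]
ft_force: [1.3, -0.8, -0.4]
grip_width: 1.002
grip_force: 0.0
```

```bash
python3 - <<'E'
from h import *
st=get_state(); print(st["time"],st["position"],np.round(st["joint_positions"],2))
kz=np.array([-.304,.439,.846]); kg=np.array([.543,.251,.108])
for ro in (90,120,150): print(ro,rel(st,kg+.16*kz,axes(kz,np.radians(ro))))
E
```

```text
1.8167 [0.4891584  0.12075725 0.27799514] [ 0.49  0.03 -0.79  1.72  0.02  1.4   0.1 ]
90 (array([182.6,  82.9,  34.5]), array([-0.244, -0.512,  0.468]))
120 (array([182.6,  82.9,  34.5]), array([-0.085, -0.556, -0.105]))
150 (array([182.6,  82.9,  34.5]), array([ 0.087, -0.567, -0.696]))
```

Request:
send_rows(xyz=[[25,12,5],[55,25,10],[85,40,16],[115,53,22],[150,68,28],[182,83,34],[182,83,34],[182,83,34],[182,83,34],[182,83,34]], dr=[[-0.01,-0.09,-0.01],[-0.03,-0.19,-0.03],[-0.04,-0.28,-0.05],[-0.06,-0.38,-0.07],[-0.07,-0.47,-0.09],[-0.085,-0.556,-0.1],[-0.085,-0.556,-0.1],[-0.085,-0.556,-0.1],[-0.085,-0.556,-0.1],[-0.085,-0.556,-0.1]])

```text
time: 2.65
position: [0.4969, 0.3175, 0.2448]
tool_rot: [1.337, 2.245, -0.319]
ft_force: [0.1, -0.4, 0.2]
grip_width: 1.003
grip_force: 0.0
```

```bash
python3 - <<'E'
from h import *
st=get_state(); im=get_image("wrist"); cv2.imwrite("pics/w1.png",im[:,:,::-1]); np.save("w1.npy",np.r_[st["position"],st["tool_rot"]])
print(st["time"],st["position"],np.round(st["joint_positions"],2))
C=cam("wrist",st); print(proj(C,[.5429,.251,.108]),proj(C,[.537,.26,.125]))
E
```

```text
2.65 [0.49692946 0.31745288 0.2447603 ] [-0.18  0.42 -0.95  1.59  0.82  1.64 -0.73]
[320.07123116 186.61069947] [320.30970861 192.25257765]
```

View pics/w1.png

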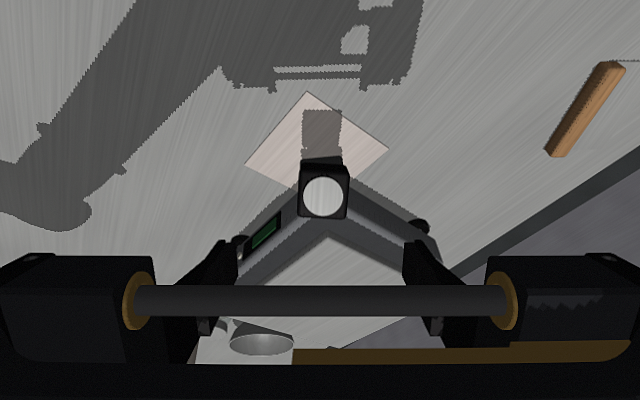

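The wrist picture shows the knob's end disc at (323,196), with the flats almost square to the picture, so they are close to the jaw line.

```bash
python3 - <<'E'
from h import *
im=cv2.imread("pics/w1.png"); c=cv2.resize(cv2.convertScaleAbs(im[145:235,270:380],alpha=2,beta=0),None,fx=7,fy=7,interpolation=cv2.INTER_CUBIC)[:600,:790]
cv2.imwrite("pics/w1c.png",c)
g=im.max(2); m=(g[145:235,270:380]>120).astype(np.uint8)
n,l,s,ce=cv2.connectedComponentsWithStats(m); 
k=l[196-145,323-270]; print("disc",s[k],ce[k]+[270,145])
E
```

```text
disc [  33   32   40   39 1211] [322.64822461 196.07514451]
```

View pics/w1c.png

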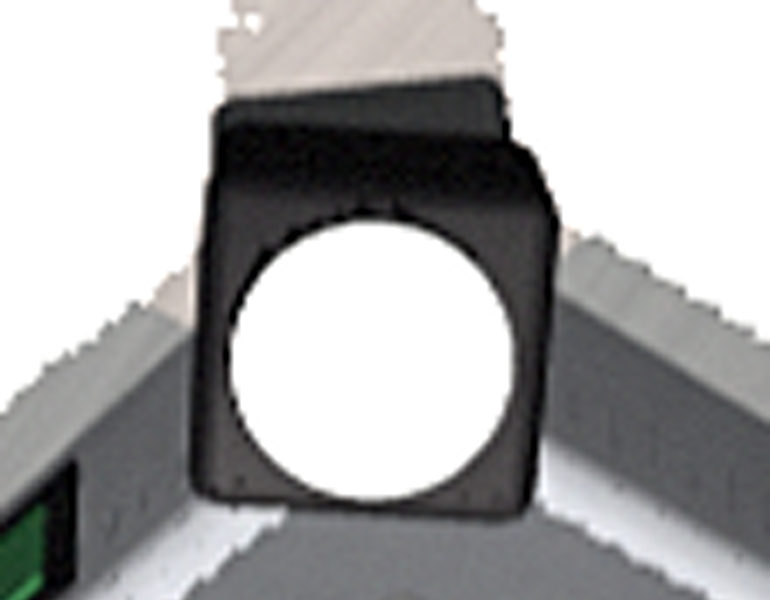

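```bash
python3 - <<'E'
from h import *
st=get_state(); v=np.load("w1.npy"); s0=dict(position=v[:3],tool_rot=v[3:])
C=cam("wrist",s0);T=cam("top");S=cam("side")
W=(322.65,196.1);t=(198.25,196.25);s=(234.25,289.75)
for o in ([(C,W),(T,t)],[(C,W),(S,s)],[(T,t),(S,s)],[(C,W),(T,t),(S,s)]):
    e,r=tri(o); print(e.round(4),np.round(r,4))
kz=np.array([-.304,.439,.846]);kz/=np.linalg.norm(kz)
kg=e-.02*kz; print("kg",kg, "axis tool z",R.from_rotvec(s0["tool_rot"]).apply([0,0,1]))
# grasp: grasp pt 2mm behind TCP -> TCP 2mm further along tool z
Rg=axes(kz,np.radians(120))*R.from_rotvec([0,0,.06-np.pi/2])
print(rel(st,kg-.002*kz+.06*kz,Rg), rel(st,kg-.002*kz+.06*kz,axes(kz,np.radians(120))))
print([k for k in st])
E
```

```text
[0.5378 0.2613 0.13  ] [0.0004 0.0004]
[0.5381 0.2615 0.1303] [0. 0.]
[0.5378 0.2613 0.13  ] [0.0005 0.0005]
[0.5379 0.2613 0.1301] [0.0002 0.0006 0.0003]
kg [0.54401309 0.25256678 0.11318125] axis tool z [ 0.30074163 -0.44131664 -0.84545496]
(array([ 3.7,  1.8, 96.1]), array([-0.004, -0.002, -1.524])) (array([ 3.7,  1.8, 96.1]), array([-0.004,  0.001, -0.013]))
['time', 'joint_positions', 'qd', 'joint_torque', 'position', 'tool_rot', 'ft_force', 'torque', 'grip_force', 'grip_width']
```

Request:
send_rows(xyz=[[1,0,0],[2,1,0],[3,1,0],[4,2,5],[4,2,10],[4,2,15],[4,2,20],[4,2,25],[4,2,30],[4,2,40]], dr=[[0,0,-0.12],[0,0,-0.24],[0,0,-0.36],[0,0,-0.48],[0,0,-0.6],[0,0,-0.72],[0,0,-0.84],[0,0,-0.96],[0,0,-1.08],[0,0,-1.2]], jaw=64)

```text
time: 3.53
position: [0.5099, 0.303, 0.2106]
tool_rot: [-0.178, 2.766, -0.69]
ft_force: [-0.0, -0.8, 0.2]
grip_width: 0.734
grip_force: 0.0
```

```bash
python3 - <<'E'
from h import *
st=get_state(); print(st["time"],st["position"],np.round(st["joint_positions"],2),st["grip_width"])
kz=np.array([-.304,.439,.846]);kz/=np.linalg.norm(kz);kg=np.array([.544,.2526,.1132])
Rg=axes(kz,np.radians(120))*R.from_rotvec([0,0,.06-np.pi/2])
for d in (.03,0): print(rel(st,kg-.002*kz+d*kz,Rg))
E
```

```text
3.5333 [0.5099116  0.30300881 0.21062571] [-0.05  0.52 -1.1   1.63  0.93  1.64  0.41] 0.7335529211701034
(array([ 0.7,  0.3, 86.9]), array([-0.002, -0.002, -0.32 ]))
(array([  0.7,   0.4, 116.9]), array([-0.002, -0.002, -0.32 ]))
```

Request:
send_rows(xyz=[[0,0,20],[1,0,40],[1,0,60],[1,0,65],[1,0,75],[1,0,85],[1,0,95],[1,0,105],[1,0,115],[1,0,116]], dr=[[0,0,-0.11],[0,0,-0.22],[0,0,-0.32],[0,0,-0.32],[0,0,-0.32],[0,0,-0.32],[0,0,-0.32],[0,0,-0.32],[0,0,-0.32],[0,0,-0.32]], jaw=64)

```text
time: 4.37
position: [0.542, 0.2526, 0.1082]
tool_rot: [-0.63, 2.768, -0.765]
ft_force: [-0.4, -0.8, 0.8]
grip_width: 0.735
grip_force: 0.0
```

```bash
python3 - <<'E'
from h import *
st=get_state(); print(st["time"],st["position"],np.round(st["joint_positions"],2),st["grip_width"],st["ft_force"])
kz=np.array([-.304,.439,.846]);kz/=np.linalg.norm(kz);kg=np.array([.544,.2526,.1132])
Rg=axes(kz,np.radians(120))*R.from_rotvec([0,0,.06-np.pi/2])
for d in (0,): print(rel(st,kg-.002*kz+d*kz,Rg))
a=get_image("side");b=get_image("wrist")
x=cv2.resize(a[140:330,140:340],None,fx=3,fy=3)[:400*2,:600]; cv2.imwrite("pics/g1.png",np.hstack([cv2.resize(a[160:360,130:330],(400,400)),cv2.resize(b[100:340,200:440],(400,400))])[:,:,::-1])
E
```

```text
4.3667 [0.54203921 0.2525776  0.10817008] [ 0.03  0.63 -1.07  1.75  1.05  1.5   0.67] 0.7351542782916747 [-0.4238936  -0.78449312  0.75761365]
(array([-2.2, -3.3, -1.7]), array([-0.001, -0.006,  0.001]))
```

View pics/g1.png

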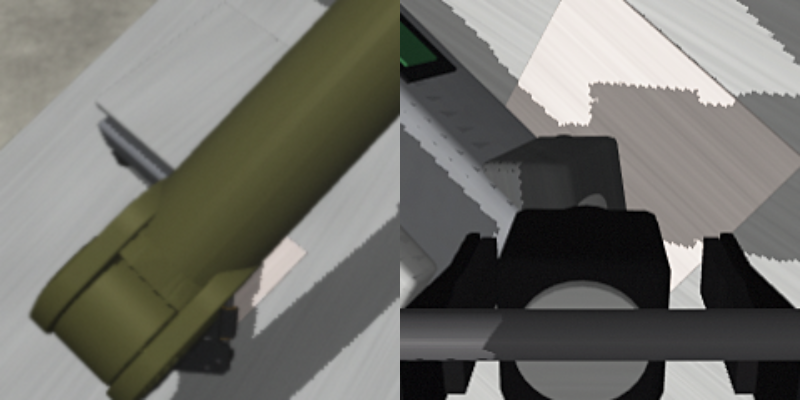

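The wrist picture shows the knob between the open fingers, about 3 mm to the left of their middle, which agrees with the pose residual. I'll correct that, then grip.

Request:
send_rows(xyz=[[-1,-1.5,-1],[-2,-3,-1.5],[-2,-3,-1.5],[-2,-3,-1.5],[-2,-3,-1.5],[-2,-3,-1.5],[-2,-3,-1.5],[-2,-3,-1.5],[-2,-3,-1.5],[-2,-3,-1.5]], dr=[[0,0,0],[0,0,0],[0,0,0],[0,0,0],[0,0,0],[0,0,0],[0,0,0],[0,0,0],[0,0,0],[0,0,0]], jaw=52, grip_force=20)

```text
time: 5.3
position: [0.5443, 0.2535, 0.1129]
tool_rot: [-0.632, 2.766, -0.762]
ft_force: [0.3, 0.1, -0.1]
grip_width: 0.594
grip_force: 0.0
```

```bash
python3 - <<'E'
from h import *
st=get_state(); print(st["time"],st["position"],np.round(st["joint_positions"],2),st["grip_width"],st["ft_force"])
kz=np.array([-.304,.439,.846]);kz/=np.linalg.norm(kz);kg=np.array([.544,.2526,.1132])
Rg=axes(kz,np.radians(120))*R.from_rotvec([0,0,.06-np.pi/2])
print(rel(st,kg-.002*kz,Rg)); print("world up in tool",R.from_rotvec(st["tool_rot"]).inv().apply([0,0,1]))
E
```

```text
5.3 [0.54426406 0.25353363 0.11286745] [ 0.03  0.62 -1.07  1.75  1.05  1.5   0.68] 0.5941853344189361 [ 0.33362067  0.14123328 -0.09350444]
(array([ 0.6, -0.8,  2. ]), array([ 0.   , -0.003,  0.001]))
world up in tool [-0.08014952 -0.52707443 -0.84603109]
```

Request:
send_rows(xyz=[[0,-0.5,1],[0,-1,2],[0,-1,2],[0,-1,2],[0,-1,2],[0,-1,2],[0,-1,2],[0,-1,2],[0,-1,2],[0,-1,2]], dr=[[0,0,0],[0,0,0],[0,0,0],[0,0,0],[0,0,0],[0,0,0],[0,0,0],[0,0,0],[0,0,0],[0,0,0]], jaw=38, grip_force=20)

```text
time: 6.13
position: [0.5456, 0.2514, 0.112]
tool_rot: [-0.631, 2.765, -0.764]
ft_force: [0.7, -2.9, 3.2]
grip_width: 0.504
grip_force: 20.0
```

Request:
send_rows(xyz=[[0,-0.2,-0.4],[0,-0.5,-0.8],[-0.1,-0.7,-1.2],[-0.1,-1.0,-1.6],[-0.2,-1.2,-2],[-0.2,-1.5,-2.4],[-0.3,-1.7,-2.8],[-0.3,-2,-3.2],[-0.4,-2.2,-3.6],[-0.4,-2.2,-3.6]], dr=[[0,0,0.12],[0,0,0.24],[0,0,0.36],[0,0,0.48],[0,0,0.6],[0,0,0.72],[0,0,0.84],[0,0,0.96],[0,0,1.08],[0,0,1.08]])

```text
time: 6.97
position: [0.5464, 0.2498, 0.1158]
tool_rot: [0.833, 2.521, -0.469]
ft_force: [3.6, -6.1, 0.1]
grip_width: 0.501
grip_force: 20.0
```

```bash
python3 - <<'E'
from h import *
st=get_state(); print(st["time"],st["position"],np.round(st["joint_positions"],2),st["grip_width"],st["ft_force"],st["torque"])
kz=np.array([-.304,.439,.846]);kz/=np.linalg.norm(kz)
Rg=axes(kz,np.radians(120))*R.from_rotvec([0,0,.06-np.pi/2])
print(rel(st,[0.544,.2526,.1132],Rg)); print("world up in tool",R.from_rotvec(st["tool_rot"]).inv().apply([0,0,1]))
E
```

```text
6.9667 [0.54638275 0.24984641 0.11584502] [-0.04  0.55 -0.94  1.75  0.97  1.44 -0.36] 0.5009846901231217 [ 3.63927584 -6.07016407  0.09388583] [-0.27030444 -0.42386884 -0.01976709]
(array([4.4, 1.1, 0.3]), array([-0.005, -0.002, -1.086]))
world up in tool [-0.50552104 -0.17627235 -0.84461621]
```

Request:
send_rows(xyz=[[-0.2,0,-0.3],[-0.4,-0.1,-0.6],[-0.6,-0.2,-0.9],[-0.8,-0.3,-1.3],[-1.0,-0.3,-1.6],[-1.2,-0.4,-2],[-1.4,-0.5,-2.3],[-1.5,-0.5,-2.5],[-1.5,-0.5,-2.5],[-1.5,-0.5,-2.5]], dr=[[0,0,0.1],[0,0,0.2],[0,0,0.3],[0,0,0.4],[0,0,0.5],[0,0,0.6],[0,0,0.7],[0,0,0.8],[0,0,0.8],[0,0,0.8]])

```text
time: 7.8
position: [0.5467, 0.2487, 0.1185]
tool_rot: [1.702, 1.95, -0.193]
ft_force: [5.6, -7.0, 0.3]
grip_width: 0.503
grip_force: 20.0
```

Request:
send_rows(xyz=[[0,0,0],[0,0,0],[0,0,0],[0,0,0],[0,0,-15],[0,0,-40],[0,0,-70],[0,0,-100],[0,0,-130],[0,0,-150]], dr=[[0,0,0],[0,0,0],[0,0,0],[0,0,0],[0,0,0],[0,0,0],[0,0,0],[0,0,0],[0,0,0],[0,0,0]], jaw=64)

```text
time: 8.63
position: [0.4984, 0.3213, 0.2495]
tool_rot: [1.698, 1.959, -0.183]
ft_force: [-0.2, 0.6, -0.5]
grip_width: 0.739
grip_force: 0.0
```

```bash
python3 - <<'E'
from h import *
st=get_state(); print(st["time"],st["position"],np.round(st["joint_positions"],2),st["grip_width"],st["ft_force"],st["torque"])
kz=np.array([-.304,.439,.846]);kz/=np.linalg.norm(kz)
Rg=axes(kz,np.radians(120))*R.from_rotvec([0,0,.06-np.pi/2])
print(rel(st,[0.544,.2526,.1132],Rg))
im={}
for n in ("wrist","top","side"):
    st=get_state(); im[n]=get_image(n)[:,:,::-1].copy(); cv2.imwrite(f"pics/{n}2.png",im[n])
    if n=="wrist": np.save("w2.npy",np.r_[st["position"],st["tool_rot"]])
w=cv2.resize(im["wrist"],(480,300)); t=cv2.resize(im["top"][95:225,170:335],(380,300));s=cv2.resize(im["side"][160:310,165:355],(380,300))
cv2.imwrite("pics/m2.png",np.vstack([np.hstack([t,s]),cv2.copyMakeBorder(w,0,0,0,280,cv2.BORDER_CONSTANT)]))
E
```

```text
8.6333 [0.49840943 0.32133261 0.24945575] [-0.2   0.41 -0.92  1.58  0.81  1.63 -1.07] 0.7394760042834061 [-0.24893808  0.61638551 -0.48503376] [0.52118546 0.20921503 0.06840364]
(array([  1.4,  -2.9, 159.2]), array([ 0.003, -0.002, -1.878]))
```

View pics/m2.png

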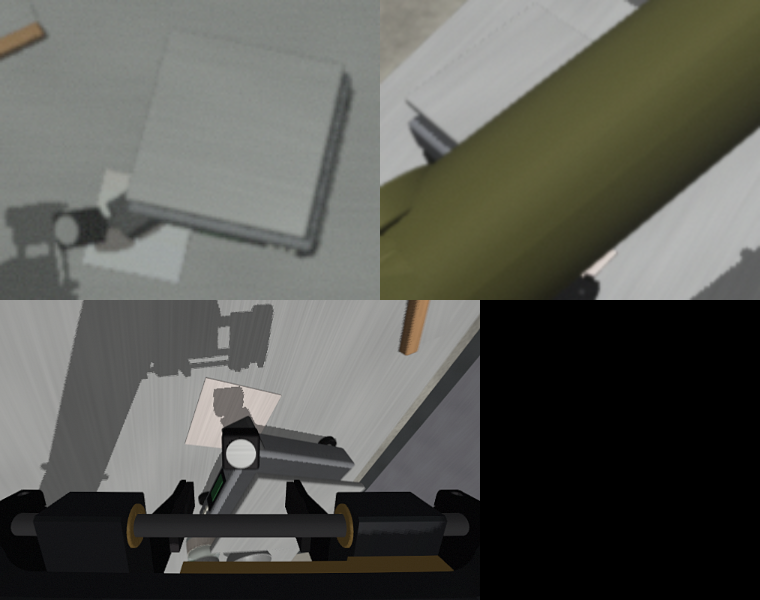

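The top crop shows the scale unmoved and the knob in the tool's shadow. In the wrist picture the knob's end disc is at about (321,205) in full-picture pixels. I'll measure how far the disc has risen.

```bash
cat >> h.py <<'E'
def disc(f,seed,half=40,thr=None):
    im=cv2.imread(f).max(2); x,y=map(int,seed); r=im[y-half:y+half,x-half:x+half]
    th=thr or (int(im[y-2:y+3,x-2:x+3].mean())+30)//2
    n,l,s,c=cv2.connectedComponentsWithStats((r>th).astype(np.uint8)); k=l[half,half]
    return c[k]+[x-half,y-half],s[k],th
E
python3 - <<'E'
from h import *
T=cam("top")
for i,ws in ((1,(323,196)),(2,(321,205))):
    v=np.load(f"w{i}.npy");C=cam("wrist",dict(position=v[:3],tool_rot=v[3:]))
    w=disc(f"pics/w1.png" if i==1 else "pics/wrist2.png",ws,30); ft="pics/top0.png" if i==1 else "pics/top2.png"
    t=disc(ft,(198,196),12); print(w,t)
    # wrist ray only: distance along vertical using known disc horizontal? triangulate
    print(tri([(C,w[0]),(T,t[0])]))
E
```

```text
(array([322.57548701, 196.07305195]), array([  10,   11,   40,   39, 1232], dtype=int32), 102) (array([194.83373494, 196.19277108]), array([  0,   0,  24,  24, 415], dtype=int32), 75)
(array([0.53510907, 0.2675474 , 0.13701497]), [np.float64(0.0012163612688402025), np.float64(0.001216361268840432)])
(array([320.83812654, 204.61873459]), array([  10,   11,   40,   39, 1217], dtype=int32), 113) (array([195.5034642 , 196.43187067]), array([  0,   0,  24,  24, 433], dtype=int32), 78)
(array([0.53584218, 0.26428478, 0.14413887]), [np.float64(0.0012886291977981371), np.float64(0.0012886291977981699)])
```

```bash
python3 - <<'E'
from h import *
st=get_state()
Rg=axes([0,0,1],np.radians(100))
print(rel(st,[.598,.169,.25],Rg)); 
E
```

```text
(array([-140.4,   64.4,   94.4]), array([ 0.244,  0.505, -0.032]))
```

Request:
send_rows(xyz=[[-28,12,10],[-56,25,28],[-84,38,47],[-112,51,70],[-140,64,94],[-140,64,94],[-140,64,94],[-140,64,94],[-140,64,94],[-140,64,94]], dr=[[0.05,0.1,0],[0.1,0.2,-0.01],[0.15,0.3,-0.02],[0.2,0.4,-0.03],[0.244,0.505,-0.03],[0.244,0.505,-0.03],[0.244,0.505,-0.03],[0.244,0.505,-0.03],[0.244,0.505,-0.03],[0.244,0.505,-0.03]], jaw=0)

```text
time: 9.62
position: [0.5965, 0.169, 0.2483]
tool_rot: [2.019, 2.406, -0.005]
ft_force: [0.2, 0.4, -0.5]
grip_width: 0.068
grip_force: 0.0
```

```bash
python3 - <<'E'
from h import *
st=get_state(); print(st["time"],np.round(st["joint_positions"],2),st["ft_force"])
Rg=axes([0,0,1],np.radians(100))
print(rel(st,[.598,.169,.16],Rg)); print(rel(st,[.735,-.029,.16],Rg)); 
E
```

```text
9.6167 [ 0.42  0.4  -0.96  1.49  0.33  1.42 -0.38] [ 0.22383991  0.3641737  -0.47906233]
(array([ 0. ,  1.7, 88.3]), array([-0.002,  0.003, -0.   ]))
(array([-218.7,  102.3,   88.6]), array([-0.002,  0.003, -0.   ]))
```

Request:
send_rows(xyz=[[0,2,30],[0,2,60],[0,2,80],[0,2,85],[0,2,88],[0,2,91],[0,2,94],[0,2,96],[0,2,96],[0,2,96]], dr=[[0,0,0],[0,0,0],[0,0,0],[0,0,0],[0,0,0],[0,0,0],[0,0,0],[0,0,0],[0,0,0],[0,0,0]], jaw=0)

```text
time: 10.45
position: [0.6001, 0.1666, 0.1529]
tool_rot: [2.024, 2.401, -0.004]
ft_force: [0.7, -1.0, 0.3]
grip_width: 0.009
grip_force: 0.0
```

Request:
send_rows(xyz=[[0,0,1],[0,0,2],[0,0,3],[0,0,4],[0,0,4],[0,0,4],[0,0,4],[0,0,4],[0,0,4],[0,0,4]], dr=[[0,0,0],[0,0,0],[0,0,0],[0,0,0],[0,0,0],[0,0,0],[0,0,0],[0,0,0],[0,0,0],[0,0,0]])

```text
time: 11.28
position: [0.5998, 0.1665, 0.1484]
tool_rot: [2.025, 2.401, -0.005]
ft_force: [-0.3, 0.6, 0.1]
grip_width: 0.008
grip_force: 0.0
```

Request:
send_rows(xyz=[[0,0,1],[0,0,2],[0,0,2],[0,0,2],[0,0,2],[0,0,2],[0,0,2],[0,0,2],[0,0,2],[0,0,2]], dr=[[0,0,0],[0,0,0],[0,0,0],[0,0,0],[0,0,0],[0,0,0],[0,0,0],[0,0,0],[0,0,0],[0,0,0]])

```text
time: 12.12
position: [0.5998, 0.1665, 0.1464]
tool_rot: [2.025, 2.401, -0.005]
ft_force: [1.2, -0.2, -0.2]
grip_width: 0.009
grip_force: 0.0
```

Request:
send_rows(xyz=[[0,0,1],[0,0,2],[0,0,3],[0,0,3],[0,0,3],[0,0,3],[0,0,3],[0,0,3],[0,0,3],[0,0,3]], dr=[[0,0,0],[0,0,0],[0,0,0],[0,0,0],[0,0,0],[0,0,0],[0,0,0],[0,0,0],[0,0,0],[0,0,0]])

```text
time: 12.95
position: [0.5999, 0.1666, 0.1443]
tool_rot: [2.024, 2.401, -0.005]
ft_force: [-1.5, -1.1, 5.9]
grip_width: 0.004
grip_force: 2.7
```

Request:
send_rows(xyz=[[0,0,-15],[-30,14,-20],[-68,31,-20],[-106,48,-20],[-144,66,-20],[-182,83,-20],[-216,99,-20],[-216,99,-15],[-216,99,-10],[-216,99,-8]], dr=[[0,0,0],[0,0,0],[0,0,0],[0,0,0],[0,0,0],[0,0,0],[0,0,0],[0,0,0],[0,0,0],[0,0,0]])

```text
time: 13.78
position: [0.7333, -0.0291, 0.151]
tool_rot: [-2.024, -2.401, 0.004]
ft_force: [-0.2, 0.3, -0.1]
grip_width: 0.003
grip_force: 0.0
```

Request:
send_rows(xyz=[[0,0,1],[0,0,2],[0,0,3],[0,0,3],[0,0,3],[0,0,3],[0,0,3],[0,0,3],[0,0,3],[0,0,3]], dr=[[0,0,0],[0,0,0],[0,0,0],[0,0,0],[0,0,0],[0,0,0],[0,0,0],[0,0,0],[0,0,0],[0,0,0]])

```text
time: 14.62
position: [0.7339, -0.0298, 0.1487]
tool_rot: [2.025, 2.401, -0.005]
ft_force: [0.8, 0.1, -0.4]
grip_width: 0.005
grip_force: 0.0
```

Request:
send_rows(xyz=[[0,0,1],[0,0,2],[0,0,2],[0,0,2],[0,0,2],[0,0,2],[0,0,2],[0,0,2],[0,0,2],[0,0,2]], dr=[[0,0,0],[0,0,0],[0,0,0],[0,0,0],[0,0,0],[0,0,0],[0,0,0],[0,0,0],[0,0,0],[0,0,0]])

```text
time: 15.45
position: [0.734, -0.0298, 0.1471]
tool_rot: [2.024, 2.401, -0.004]
ft_force: [-0.2, -1.9, 5.8]
grip_width: 0.007
grip_force: 2.6
```

Request:
send_rows(xyz=[[0,0,1],[0,0,1.5],[0,0,1.5],[0,0,1.5],[0,0,1.5],[0,0,1.5],[0,0,1.5],[0,0,1.5],[0,0,1.5],[0,0,1.5]], dr=[[0,0,0],[0,0,0],[0,0,0],[0,0,0],[0,0,0],[0,0,0],[0,0,0],[0,0,0],[0,0,0],[0,0,0]])

```text
time: 16.28
position: [0.7342, -0.0299, 0.1468]
tool_rot: [2.024, 2.4, -0.004]
ft_force: [-2.2, -0.8, 9.0]
grip_width: 0.005
grip_force: 4.7
```

```bash
cat > goal.py <<'E'
from h import *
kz0=np.array([-.304,.439,.846]);kz0/=np.linalg.norm(kz0)
kz=np.array([-.29,.42,.86]);kz/=np.linalg.norm(kz)
v=np.load("w2.npy");C=cam("wrist",dict(position=v[:3],tool_rot=v[3:]))
e=plane(C,(320.84,204.62),.1375); kg=e-.02*kz
Rrel=axes(kz0,np.radians(120))*R.from_rotvec([0,0,.06-np.pi/2+1.877])
a=np.cross(Rrel.apply([0,0,1]),-kz); Rg=R.from_rotvec(a)*Rrel
E
python3 - <<'E'
from goal import *
st=get_state(); print(e,kg, Rg.apply([0,0,1]))
print(rel(st,kg+.158*kz,Rg), rel(st,[.60,.15,.26],R.from_rotvec(st["tool_rot"])))
E
```

```text
[0.54085431 0.25684001 0.1375    ] [0.54665402 0.24844043 0.12030086] [ 0.28998726 -0.41998138 -0.85995525]
(array([ 378.7, -172. , -110.5]), array([-0.233, -0.479,  0.027])) (array([ 199.5, -102. , -113.8]), array([0., 0., 0.]))
```

Request:
send_rows(xyz=[[0,0,-20],[0,0,-40],[25,-10,-65],[50,-23,-85],[80,-38,-100],[110,-53,-105],[140,-66,-105],[170,-80,-105],[200,-93,-105],[200,-93,-105]], dr=[[0,0,0],[0,0,0],[0,0,0],[0,0,0],[0,0,0],[0,0,0],[0,0,0],[0,0,0],[0,0,0],[0,0,0]], jaw=64)

```text
time: 17.12
position: [0.6033, 0.1608, 0.25]
tool_rot: [-2.009, -2.411, 0.003]
ft_force: [-0.7, 2.1, 0.5]
grip_width: 0.673
grip_force: 0.0
```

```bash
python3 - <<'E'
from goal import *
st=get_state(); print(st["time"],st["position"],np.round(st["joint_positions"],2))
print(rel(st,kg+.098*kz,Rg))
E
```

```text
17.1167 [0.60329639 0.16080312 0.25002505] [ 0.42  0.41 -0.96  1.48  0.33  1.43 -0.36]
(array([142. , -60.3,  45.9]), array([-0.233, -0.485,  0.039]))
```

Request:
send_rows(xyz=[[25,-10,0],[50,-20,0],[80,-35,10],[110,-48,25],[142,-60,45],[142,-60,45],[142,-60,45],[142,-60,45],[142,-60,45],[142,-60,45]], dr=[[-0.05,-0.1,0],[-0.1,-0.2,0.01],[-0.15,-0.3,0.02],[-0.2,-0.4,0.03],[-0.233,-0.485,0.04],[-0.233,-0.485,0.04],[-0.233,-0.485,0.04],[-0.233,-0.485,0.04],[-0.233,-0.485,0.04],[-0.233,-0.485,0.04]], jaw=64)

```text
time: 17.95
position: [0.5272, 0.2791, 0.205]
tool_rot: [1.73, 1.959, -0.185]
ft_force: [0.3, -0.4, -0.6]
grip_width: 0.733
grip_force: 0.0
```

```bash
python3 - <<'E'
from goal import *
st=get_state(); im=get_image("wrist"); cv2.imwrite("pics/w3.png",im[:,:,::-1])
C2=cam("wrist",st); p=proj(C2,e); d=disc("pics/w3.png",p,40); print(p,d)
# two-view disc position
e2,r=tri([(C,(320.84,204.62)),(C2,d[0])]); print(e2,r, plane(C2,d[0],.1375))
print(st["time"],st["position"],np.round(st["joint_positions"],2))
print(rel(st,kg-.002*kz,Rg))
E
```

```text
[310.31598179 208.96958467] (array([310.50405562, 210.32039397]), array([  15,   23,   52,   42, 1726], dtype=int32), 114)
[0.54070372 0.25644557 0.13700438] [np.float64(0.0004509219898833601), np.float64(0.0004509219898833702)] [0.54064935 0.2563054  0.1375    ]
17.95 [0.52715524 0.27907432 0.20503621] [-0.12  0.42 -0.89  1.65  0.81  1.52 -1.05]
(array([11.5, -6.6, 92.9]), array([-0.005,  0.007, -0.016]))
```

Request:
send_rows(xyz=[[6,-3,10],[11.5,-6.6,20],[11.5,-6.6,35],[11.5,-6.6,50],[11.5,-6.6,65],[11.5,-6.6,80],[11.5,-6.6,93],[11.5,-6.6,93],[11.5,-6.6,93],[11.5,-6.6,93]], dr=[[0,0,-0.01],[-0.005,0.007,-0.016],[-0.005,0.007,-0.016],[-0.005,0.007,-0.016],[-0.005,0.007,-0.016],[-0.005,0.007,-0.016],[-0.005,0.007,-0.016],[-0.005,0.007,-0.016],[-0.005,0.007,-0.016],[-0.005,0.007,-0.016]], jaw=64)

```text
time: 18.83
position: [0.5451, 0.2517, 0.1184]
tool_rot: [1.709, 1.983, -0.178]
ft_force: [0.1, 0.3, -0.4]
grip_width: 0.733
grip_force: 0.0
```

```bash
python3 - <<'E'
from goal import *
st=get_state()
print(st["time"],st["position"],np.round(st["joint_positions"],2),st["ft_force"])
print(rel(st,e2-.022*kz if 'e2' in dir() else np.array([.5407,.2564,.137])-.022*kz,Rg)); print("up",Rg.inv().apply([0,0,1]))
E
```

```text
18.8333 [0.54511118 0.25169704 0.11839863] [-0.09  0.49 -0.85  1.75  0.89  1.37 -1.1 ] [ 0.10287265  0.25128071 -0.38086137]
(array([-4. ,  0.9,  2.7]), array([ 0.002, -0.002,  0.005]))
up [-0.45686297  0.2274933  -0.85995525]
```

Request:
send_rows(xyz=[[-1,0.5,1],[-3,1,2],[-3,1,2],[-3,1,2],[-3,1,2],[-3,1,2],[-3,1,2],[-3,1,2],[-3,1,2],[-3,1,2]], dr=[[0,0,0],[0,0,0],[0,0,0],[0,0,0],[0,0,0],[0,0,0],[0,0,0],[0,0,0],[0,0,0],[0,0,0]], jaw=38, grip_force=20)

```text
time: 19.67
position: [0.5472, 0.248, 0.1184]
tool_rot: [1.709, 1.982, -0.178]
ft_force: [1.6, 0.9, 1.9]
grip_width: 0.505
grip_force: 20.0
```

Request:
send_rows(xyz=[[-0.1,0.1,-0.2],[-0.2,0.1,-0.4],[-0.4,0.2,-0.7],[-0.5,0.3,-1.0],[-0.7,0.4,-1.3],[-0.8,0.4,-1.5],[-0.9,0.5,-1.7],[-1.0,0.5,-2],[-1.0,0.5,-2],[-1.0,0.5,-2]], dr=[[0,0,0.1],[0,0,0.2],[0,0,0.3],[0,0,0.4],[0,0,0.5],[0,0,0.6],[0,0,0.7],[0,0,0.8],[0,0,0.8],[0,0,0.8]])

```text
time: 20.5
position: [0.5477, 0.2473, 0.1207]
tool_rot: [2.338, 1.158, 0.106]
ft_force: [5.1, -1.5, 3.0]
grip_width: 0.504
grip_force: 19.9
```

Request:
send_rows(xyz=[[0,0,0],[0,0,0],[0,0,0],[0,0,0],[0,0,-15],[0,0,-45],[0,0,-80],[0,0,-100],[0,0,-100],[0,0,-100]], dr=[[0,0,0],[0,0,0],[0,0,0],[0,0,0],[0,0,0],[0,0,0],[0,0,0],[0,0,0],[0,0,0],[0,0,0]], jaw=64)

```text
time: 21.33
position: [0.517, 0.2917, 0.2078]
tool_rot: [2.339, 1.16, 0.109]
ft_force: [1.0, -0.4, -0.9]
grip_width: 0.738
grip_force: 0.0
```

```bash
python3 - <<'E'
from h import *
st=get_state(); im=get_image("wrist"); cv2.imwrite("pics/w4.png",im[:,:,::-1])
C2=cam("wrist",st); d=disc("pics/w4.png",proj(C2,[.541,.256,.14]),40); print(d, plane(C2,d[0],.138))
Rg=axes([0,0,1],np.radians(100))
print(st["time"],st["position"],np.round(st["joint_positions"],2)); print(rel(st,[.600,.1665,.25],Rg))
E
```

```text
(array([323.24747475, 219.99270483]), array([  16,   16,   49,   47, 1782], dtype=int32), 63) [0.54156963 0.25567963 0.138     ]
21.3333 [0.51700603 0.29165078 0.20782872] [-0.21  0.38 -0.8   1.65  0.76  1.49 -1.82]
(array([-49.5, 142.3,  40.2]), array([ 0.414,  0.362, -0.805]))
```

Request:
send_rows(xyz=[[0,10,0],[-10,30,5],[-18,50,12],[-26,75,20],[-34,100,28],[-42,120,35],[-49,142,40],[-49,142,40],[-49,142,40],[-49,142,40]], dr=[[0.05,0.045,-0.1],[0.1,0.09,-0.2],[0.15,0.135,-0.3],[0.2,0.18,-0.4],[0.26,0.225,-0.5],[0.31,0.27,-0.6],[0.36,0.315,-0.7],[0.414,0.362,-0.805],[0.414,0.362,-0.805],[0.414,0.362,-0.805]], jaw=0)

```text
time: 22.22
position: [0.6019, 0.1602, 0.246]
tool_rot: [-2.027, -2.395, 0.009]
ft_force: [-0.1, -0.3, -0.4]
grip_width: 0.066
grip_force: 0.0
```

```bash
python3 - <<'E'
from h import *
st=get_state(); Rg=axes([0,0,1],np.radians(100))
print(st["time"],st["position"],np.round(st["joint_positions"],2)); print(rel(st,[.600,.1665,.152],Rg))
E
```

```text
22.2167 [0.60194178 0.16021562 0.24603197] [ 0.4   0.4  -0.91  1.48  0.31  1.42 -0.36]
(array([ 6.6, -0.3, 94. ]), array([-0.007,  0.001, -0.009]))
```

Request:
send_rows(xyz=[[3,0,35],[6,0,65],[6,0,85],[6,0,92],[6,0,96],[6,0,96],[6,0,96],[6,0,96],[6,0,96],[6,0,96]], dr=[[0,0,0],[-0.007,0.001,-0.009],[-0.007,0.001,-0.009],[-0.007,0.001,-0.009],[-0.007,0.001,-0.009],[-0.007,0.001,-0.009],[-0.007,0.001,-0.009],[-0.007,0.001,-0.009],[-0.007,0.001,-0.009],[-0.007,0.001,-0.009]])

```text
time: 23.05
position: [0.5998, 0.171, 0.1535]
tool_rot: [2.009, 2.409, 0.007]
ft_force: [-0.6, 0.3, -0.1]
grip_width: 0.004
grip_force: 0.0
```

Request:
send_rows(xyz=[[0,0,1],[0,0,2],[0,0,2],[0,0,2],[0,0,2],[0,0,2],[0,0,2],[0,0,2],[0,0,2],[0,0,2]], dr=[[0,0,0],[0,0,0],[0,0,0],[0,0,0],[0,0,0],[0,0,0],[0,0,0],[0,0,0],[0,0,0],[0,0,0]])

```text
time: 23.88
position: [0.5992, 0.1708, 0.1504]
tool_rot: [2.009, 2.41, 0.005]
ft_force: [-0.0, -0.8, 0.1]
grip_width: -0.0
grip_force: 0.0
```

Request:
send_rows(xyz=[[0,0,1],[0,0,2],[0,0,3],[0,0,3],[0,0,3],[0,0,3],[0,0,3],[0,0,3],[0,0,3],[0,0,3]], dr=[[0,0,0],[0,0,0],[0,0,0],[0,0,0],[0,0,0],[0,0,0],[0,0,0],[0,0,0],[0,0,0],[0,0,0]])

```text
time: 24.72
position: [0.5992, 0.1708, 0.1475]
tool_rot: [2.009, 2.41, 0.005]
ft_force: [0.8, 0.0, 0.6]
grip_width: 0.01
grip_force: 0.0
```

Request:
send_rows(xyz=[[0,0,1],[0,0,1.5],[0,0,1.5],[0,0,1.5],[0,0,1.5],[0,0,1.5],[0,0,1.5],[0,0,1.5],[0,0,1.5],[0,0,1.5]], dr=[[0,0,0],[0,0,0],[0,0,0],[0,0,0],[0,0,0],[0,0,0],[0,0,0],[0,0,0],[0,0,0],[0,0,0]])

```text
time: 25.55
position: [0.5993, 0.1708, 0.146]
tool_rot: [2.009, 2.41, 0.005]
ft_force: [-0.1, -0.8, 2.1]
grip_width: 0.002
grip_force: 0.7
```

Request:
send_rows(xyz=[[0,0,1],[0,0,1],[0,0,1],[0,0,1],[0,0,1],[0,0,1],[0,0,1],[0,0,1],[0,0,1],[0,0,1]], dr=[[0,0,0],[0,0,0],[0,0,0],[0,0,0],[0,0,0],[0,0,0],[0,0,0],[0,0,0],[0,0,0],[0,0,0]])

```text
time: 26.38
position: [0.5993, 0.1709, 0.1459]
tool_rot: [2.009, 2.41, 0.005]
ft_force: [-1.3, -0.4, 6.4]
grip_width: 0.006
grip_force: 3.1
```

Request:
send_rows(xyz=[[0,0,-15],[-30,14,-20],[-68,31,-20],[-106,48,-20],[-144,66,-20],[-182,83,-20],[-216,99,-15],[-216,99,-8],[-216,99,-5],[-216,99,-5]], dr=[[0,0,0],[0,0,0],[0,0,0],[0,0,0],[0,0,0],[0,0,0],[0,0,0],[0,0,0],[0,0,0],[0,0,0]])

```text
time: 27.22
position: [0.7348, -0.0233, 0.1496]
tool_rot: [2.011, 2.412, 0.005]
ft_force: [-0.1, 0.9, -0.5]
grip_width: 0.003
grip_force: 0.0
```

Request:
send_rows(xyz=[[0,0,1],[0,0,2],[0,0,3],[0,0,3],[0,0,3],[0,0,3],[0,0,3],[0,0,3],[0,0,3],[0,0,3]], dr=[[0,0,0],[0,0,0],[0,0,0],[0,0,0],[0,0,0],[0,0,0],[0,0,0],[0,0,0],[0,0,0],[0,0,0]])

```text
time: 28.05
position: [0.7355, -0.0238, 0.1476]
tool_rot: [2.009, 2.41, 0.005]
ft_force: [1.1, -0.3, -0.1]
grip_width: 0.005
grip_force: 0.0
```

Request:
send_rows(xyz=[[0,0,1],[0,0,1],[0,0,1],[0,0,1],[0,0,1],[0,0,1],[0,0,1],[0,0,1],[0,0,1],[0,0,1]], dr=[[0,0,0],[0,0,0],[0,0,0],[0,0,0],[0,0,0],[0,0,0],[0,0,0],[0,0,0],[0,0,0],[0,0,0]])

```text
time: 28.88
position: [0.7357, -0.0239, 0.1468]
tool_rot: [2.009, 2.41, 0.005]
ft_force: [0.0, -0.3, 2.6]
grip_width: 0.01
grip_force: 1.4
```

```bash
python3 - <<'E'
from h import *
T=cam("top");S=cam("side")
im=cv2.imread("pics/top0.png"); hsv=cv2.cvtColor(im,cv2.COLOR_BGR2HSV)
m=cv2.inRange(hsv,(15,120,60),(40,255,255)); n,l,s,c=cv2.connectedComponentsWithStats(m)
for i in range(1,n):
    if s[i,4]>60: print("yellow",c[i].round(1),s[i,:4],plane(T,c[i],.115).round(3))
# canister brighter-than-bench blob
g=im.max(2); r=g[225:275,385:437]; print(np.percentile(r,[5,50,90,97])); 
n,l,s,c=cv2.connectedComponentsWithStats((r>np.percentile(r,50)+25).astype(np.uint8))
for i in range(1,n):
    if s[i,4]>40: print("can",c[i]+[385,225],s[i]); print(plane(T,c[i]+[385,225],.122))
print("bottle",plane(T,(437,195),.21)[:2],"jar",plane(T,(366,197),.085)[:2])
print("tri can top",tri([(T,(411.5,249)),(S,(396,150))]))
st=get_state(); Rg=axes([0,0,1],np.radians(52)); print(rel(st,[.41,-.319,.29],Rg))
E
```

```text
yellow [458.9 256.2] [439 246  33  21] [ 0.392 -0.451  0.115]
yellow [404.8 287.1] [394 276  23  23] [ 0.307 -0.301  0.115]
yellow [443.2 305.8] [424 295  33  23] [ 0.26  -0.404  0.115]
[ 78. 126. 136. 141.]
bottle [ 0.54356964 -0.36297187] jar [ 0.55419614 -0.19942844]
tri can top (array([ 0.40851266, -0.31929677,  0.11973054]), [np.float64(0.0003565933397792236), np.float64(0.000356593339779143)])
(array([-231.8, -372.7, -145. ]), array([ 0.005, -0.001,  0.844]))
```

Request:
send_rows(xyz=[[0,0,-35],[0,0,-75],[0,0,-115],[0,0,-155],[0,-20,-160],[0,-50,-165],[0,-80,-165],[0,-110,-165],[0,-110,-165],[0,-110,-165]], dr=[[0,0,0],[0,0,0],[0,0,0],[0,0,0],[0,0,0],[0,0,0],[0,0,0],[0,0,0],[0,0,0],[0,0,0]], jaw=87)

```text
time: 29.72
position: [0.6254, -0.0445, 0.311]
tool_rot: [2.01, 2.408, 0.002]
ft_force: [-0.1, 1.1, 1.2]
grip_width: 0.683
grip_force: 0.0
```

Request:
send_rows(xyz=[[-29,-33,0],[-58,-65,0],[-87,-98,0],[-116,-131,0],[-145,-163,5],[-174,-196,10],[-203,-228,15],[-233,-261,20],[-233,-261,20],[-233,-261,20]], dr=[[0,0,-0.05],[0,0,-0.1],[0,0,-0.15],[0,0,-0.2],[0,0,-0.25],[0,0,-0.3],[0,0,-0.35],[0,0,-0.35],[0,0,-0.35],[0,0,-0.35]], jaw=87)

```text
time: 30.55
position: [0.4085, -0.3253, 0.289]
tool_rot: [1.571, 2.717, 0.003]
ft_force: [-0.7, -0.9, -0.4]
grip_width: 0.999
grip_force: 0.0
```

```bash
python3 - <<'E'
from h import *
st=get_state(); im=get_image("wrist")[:,:,::-1]; cv2.imwrite("pics/w5.png",im); np.save("w5.npy",np.r_[st["position"],st["tool_rot"]])
C=cam("wrist",st); print(proj(C,[.4085,-.319,.122]))
print(st["time"],st["position"],np.round(st["joint_positions"],2),rel(st,[.4085,-.319,.085],axes([0,0,1],np.radians(120))))
E
```

```text
[322.66325355 182.73037456]
30.55 [ 0.40852573 -0.325318    0.28900254] [ 1.32  0.06 -0.73  1.67  0.04  1.42  1.11] (array([  5.8,   2.5, 204. ]), array([ 0.003,  0.002, -0.001]))
```

View pics/w5.png

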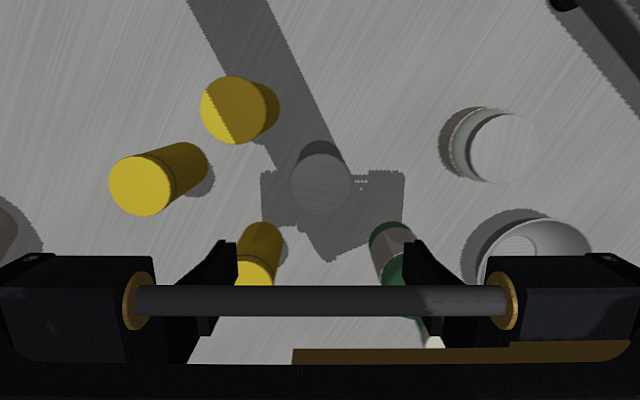

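The wrist picture shows the steel canister at (321,183), predicted (322.7,182.7). The yellow look-alikes are at (140,185), (233,110) and (258,250), the bottle at (395,255) and the jar at (490,145). So the choice is confirmed; I'll check the bottle clearance before going down.

```bash
python3 - <<'E'
from h import *
st=get_state(); C=cam("wrist",st); Rt=R.from_rotvec(st["tool_rot"])
for z in (0,.15,.21): print(z,proj(C,[.5436,-.363,z]).round())
b=plane(C,(433,342),.21); print(b)
for p in ([.5436,-.363],b[:2],[.307,-.301],[.392,-.451]): print((Rt.inv().apply(np.r_[p,0]-np.r_[.4085,-.319,0])*1e3).round())
E
```

```text
0 [387. 238.]
0.15 [418. 299.]
0.21 [439. 341.]
[ 0.54011401 -0.36602275  0.21      ]
[-106.   95.    1.]
[-107.   90.    1.]
[ 67. -79.  -0.]
[-106.  -81.   -0.]
```

Request:
send_rows(xyz=[[3,1,20],[6,2,50],[6,2.5,80],[6,2.5,105],[6,2.5,130],[6,2.5,155],[6,2.5,180],[6,2.5,204],[6,2.5,204],[6,2.5,204]], dr=[[0,0,0],[0,0,0],[0,0,0],[0,0,0],[0,0,0],[0,0,0],[0,0,0],[0,0,0],[0,0,0],[0,0,0]], jaw=87)

```text
time: 31.43
position: [0.4133, -0.3114, 0.0855]
tool_rot: [1.555, 2.727, 0.008]
ft_force: [0.9, -1.0, 0.1]
grip_width: 1.001
grip_force: 0.0
```

Request:
send_rows(xyz=[[0,0,0],[0,0,0],[0,0,0],[0,0,0],[0,0,0],[0,0,0],[0,0,0],[0,0,0],[0,0,0],[0,0,0]], dr=[[0,0,0],[0,0,0],[0,0,0],[0,0,0],[0,0,0],[0,0,0],[0,0,0],[0,0,0],[0,0,0],[0,0,0]], jaw=50, grip_force=25)

```text
time: 32.27
position: [0.4115, -0.3144, 0.0864]
tool_rot: [1.559, 2.722, 0.001]
ft_force: [-4.7, -3.0, 6.0]
grip_width: 0.697
grip_force: 24.2
```

Request:
send_rows(xyz=[[0,0,0],[0,0,-2],[0,0,-5],[0,0,-10],[0,0,-15],[0,0,-20],[0,0,-25],[0,0,-30],[0,0,-30],[0,0,-30]], dr=[[0,0,0],[0,0,0],[0,0,0],[0,0,0],[0,0,0],[0,0,0],[0,0,0],[0,0,0],[0,0,0],[0,0,0]])

```text
time: 33.1
position: [0.412, -0.3136, 0.1164]
tool_rot: [1.558, 2.722, 0.003]
ft_force: [-0.1, -0.0, -4.9]
grip_width: 0.685
grip_force: 24.7
```

```bash
python3 - <<'E'
from h import *
st=get_state(); im=get_image("wrist")[:,:,::-1]; cv2.imwrite("pics/w6.png",im); sd=get_image("side")[:,:,::-1]; cv2.imwrite("pics/side6.png",sd)
cv2.imwrite("pics/m6.png",np.hstack([cv2.resize(im[:300,170:470],(400,400)),cv2.resize(sd[80:240,320:480],(400,400))]))
print(st["time"],st["position"],np.round(st["joint_positions"],2),st["grip_width"],st["ft_force"],st["torque"])
E
```

```text
33.1 [ 0.41204967 -0.31361727  0.11642845] [ 1.28  0.2  -0.74  1.91  0.15  1.08  1.01] 0.6850811250860196 [-0.13539416 -0.02916717 -4.89706939] [ 0.01844935 -0.0964205  -0.02215245]
```

View pics/m6.png

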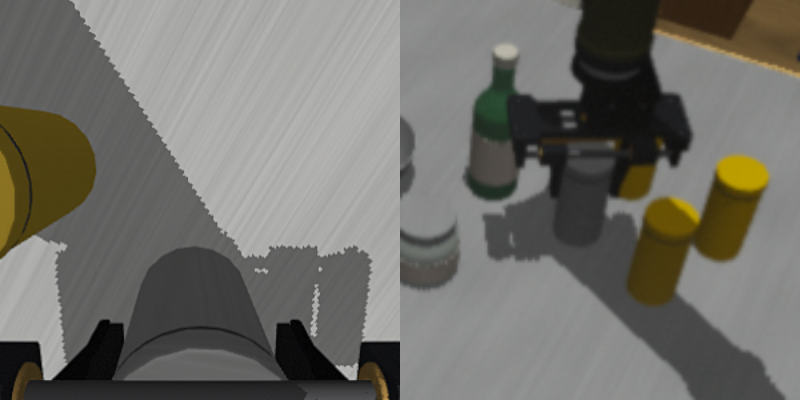

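The crops show the steel canister hanging upright in the jaws, clear of the bottle and the yellow cans. The side view gives the same.

Request:
send_rows(xyz=[[0,0,-20],[0,0,-45],[0,0,-70],[0,0,-95],[0,0,-120],[0,0,-145],[0,0,-170],[10,20,-185],[23,47,-185],[36,74,-185]], dr=[[0,0,0],[0,0,0],[0,0,0],[0,0,0],[0,0,0],[0,0,0],[0,0,0],[0,0,0],[0,0,0],[0,0,0]])

```text
time: 34.03
position: [0.457, -0.245, 0.3022]
tool_rot: [1.561, 2.719, 0.003]
ft_force: [0.0, 0.2, -6.1]
grip_width: 0.684
grip_force: 24.8
```

Request:
send_rows(xyz=[[15,30,0],[29,60,0],[44,90,0],[58,120,0],[73,150,0],[87,180,0],[102,210,0],[116,240,0],[131,270,0],[145,298,0]], dr=[[0,0,0],[0,0,0],[0,0,0],[0,0,0],[0,0,0],[0,0,0],[0,0,0],[0,0,0],[0,0,0],[0,0,0]])

```text
time: 34.87
position: [0.6407, 0.0324, 0.3011]
tool_rot: [1.56, 2.724, 0.004]
ft_force: [0.4, -0.7, -4.6]
grip_width: 0.685
grip_force: 24.8
```

Request:
send_rows(xyz=[[7,14,0],[15,29,0],[21,42,0],[21,42,5],[21,42,15],[21,42,25],[21,42,35],[21,42,40],[21,42,40],[21,42,40]], dr=[[0,0,0],[0,0,0],[0,0,0],[0,0,0],[0,0,0],[0,0,0],[0,0,0],[0,0,0],[0,0,0],[0,0,0]])

```text
time: 35.7
position: [0.6655, 0.0695, 0.2618]
tool_rot: [1.56, 2.722, 0.003]
ft_force: [0.4, 0.4, -5.0]
grip_width: 0.685
grip_force: 24.9
```

```bash
python3 - <<'E'
from h import *
st=get_state(); print(st["time"],st["position"],st["grip_width"],st["ft_force"],rel(st,[.670,.068,.222],axes([0,0,1],np.radians(120))))
E
```

```text
35.7 [0.66550648 0.06945786 0.26181043] 0.6849848058035769 [ 0.41954305  0.43712381 -4.97631478] (array([-3.4,  3. , 39.8]), array([0.003, 0.002, 0.006]))
```

Request:
send_rows(xyz=[[-1,1,8],[-2,2,16],[-2,2,24],[-2,2,30],[-2,2,35],[-2,2,39],[-2,2,42],[-2,2,42],[-2,2,42],[-2,2,42]], dr=[[0,0,0],[0,0,0],[0,0,0],[0,0,0],[0,0,0],[0,0,0],[0,0,0],[0,0,0],[0,0,0],[0,0,0]])

```text
time: 36.53
position: [0.6689, 0.0698, 0.2207]
tool_rot: [1.558, 2.723, 0.005]
ft_force: [-0.3, -1.0, -5.0]
grip_width: 0.679
grip_force: 24.9
```

Request:
send_rows(xyz=[[0,0,1],[0,0,2],[0,0,3],[0,0,3],[0,0,3],[0,0,3],[0,0,3],[0,0,3],[0,0,3],[0,0,3]], dr=[[0,0,0],[0,0,0],[0,0,0],[0,0,0],[0,0,0],[0,0,0],[0,0,0],[0,0,0],[0,0,0],[0,0,0]])

```text
time: 37.37
position: [0.6687, 0.0697, 0.2173]
tool_rot: [1.558, 2.723, 0.004]
ft_force: [0.3, 0.7, -4.8]
grip_width: 0.684
grip_force: 24.9
```

Request:
send_rows(xyz=[[0,0,0.5],[0,0,1],[0,0,1.5],[0,0,2],[0,0,2],[0,0,2],[0,0,2],[0,0,2],[0,0,2],[0,0,2]], dr=[[0,0,0],[0,0,0],[0,0,0],[0,0,0],[0,0,0],[0,0,0],[0,0,0],[0,0,0],[0,0,0],[0,0,0]])

```text
time: 38.2
position: [0.6689, 0.0697, 0.2158]
tool_rot: [1.558, 2.722, 0.004]
ft_force: [-1.0, -1.2, 2.1]
grip_width: 0.681
grip_force: 24.9
```

Contact at 0.2158, as predicted. I'll release and retreat straight up.

Request:
send_rows(xyz=[[0,0,0],[0,0,0],[0,0,0],[0,0,0],[0,0,0],[0,0,0],[0,0,0],[0,0,0],[0,0,0],[0,0,0]], dr=[[0,0,0],[0,0,0],[0,0,0],[0,0,0],[0,0,0],[0,0,0],[0,0,0],[0,0,0],[0,0,0],[0,0,0]], jaw=87)

```text
time: 39.03
position: [0.6687, 0.0697, 0.2152]
tool_rot: [1.559, 2.723, 0.004]
ft_force: [0.5, -0.5, 0.5]
grip_width: 1.003
grip_force: 0.0
```

Request:
send_rows(xyz=[[0,0,-5],[0,0,-15],[0,0,-30],[0,0,-50],[0,0,-75],[0,0,-100],[0,0,-125],[0,0,-150],[0,0,-150],[0,0,-150]], dr=[[0,0,0],[0,0,0],[0,0,0],[0,0,0],[0,0,0],[0,0,0],[0,0,0],[0,0,0],[0,0,0],[0,0,0]])

```text
time: 39.87
position: [0.6685, 0.0705, 0.368]
tool_rot: [1.556, 2.721, 0.008]
ft_force: [0.1, -0.2, -0.0]
grip_width: 1.002
grip_force: 0.0
```

```bash
python3 - <<'E'
from h import *
st=get_state(); im=get_image("wrist")[:,:,::-1]; cv2.imwrite("pics/w7.png",im); C=cam("wrist",st)
print(st["time"],st["position"],st["ft_force"])
# Scale platform corners predicted (level) and canister rim predicted; edges via Canny circles
print("pred can top",proj(C,[.669,.0697,.251]), "r px", 0.03*C[0][0,0]/(C[3][2]-.251))
g=cv2.medianBlur(cv2.cvtColor(im,cv2.COLOR_BGR2GRAY),3)[:245]
print(cv2.HoughCircles(g,cv2.HOUGH_GRADIENT,1,40,param1=60,param2=18,minRadius=25,maxRadius=60))
im=get_image("top")[:,:,::-1]; cv2.imwrite("pics/top7.png",im); im=get_image("side")[:,:,::-1]; cv2.imwrite("pics/side7.png",im)
E
```

```text
39.8667 [0.66850759 0.07053362 0.36796586] [ 0.10391495 -0.21581615 -0.00081442]
pred can top [318.65436868 204.88318571] r px 39.205775544837046
None
```

```bash
python3 - <<'E'
from h import *
im=cv2.imread("pics/w7.png"); g=cv2.medianBlur(cv2.cvtColor(im,cv2.COLOR_BGR2GRAY),5)
for p2 in (14,10): 
    c=cv2.HoughCircles(g[100:300,220:420],cv2.HOUGH_GRADIENT,1,30,param1=40,param2=p2,minRadius=32,maxRadius=46); print(None if c is None else (c[0][:4]+[220,100,0]).round(1))
for y in (170,190,205,215): print(y,[int(v) for v in g[y,250:390:5]])
print("col",[int(v) for v in g[110:270:5,318]])
E
```

```text
[[313.5 209.5  35.2]]
[[313.5 209.5  35.2]
 [367.5 147.5  45.4]
 [269.5 135.5  37.5]]
170 [141, 142, 148, 144, 144, 146, 144, 147, 144, 50, 51, 51, 50, 46, 50, 49, 49, 47, 146, 147, 148, 147, 146, 147, 147, 145, 144, 145]
190 [73, 74, 73, 74, 75, 76, 75, 113, 147, 145, 146, 146, 145, 142, 142, 143, 143, 143, 143, 74, 78, 76, 75, 76, 77, 77, 76, 76]
205 [73, 73, 74, 73, 75, 76, 76, 76, 76, 76, 76, 76, 76, 76, 76, 75, 75, 76, 75, 76, 75, 76, 76, 76, 75, 74, 72, 73]
215 [72, 73, 74, 74, 74, 75, 74, 74, 74, 73, 73, 73, 74, 75, 75, 75, 75, 75, 73, 73, 73, 75, 75, 73, 73, 73, 73, 73]
col [159, 157, 156, 155, 155, 156, 154, 154, 157, 51, 51, 51, 48, 125, 148, 146, 142, 76, 77, 76, 75, 75, 73, 75, 73, 74, 73, 74, 74, 73, 73, 72]
```

Request:
send_rows(xyz=[[-15,-30,-5],[-30,-60,-10],[-45,-90,-15],[-60,-120,-20],[-75,-150,-20],[-90,-180,-20],[-105,-210,-20],[-120,-240,-20],[-130,-270,-20],[-130,-270,-20]], dr=[[0,0,0],[0,0,0],[0,0,0],[0,0,0],[0,0,0],[0,0,0],[0,0,0],[0,0,0],[0,0,0],[0,0,0]])

```text
time: 40.85
position: [0.4965, -0.1869, 0.3831]
tool_rot: [1.576, 2.715, -0.004]
ft_force: [0.8, -1.2, 0.7]
grip_width: 0.999
grip_force: 0.0
```

```bash
python3 - <<'E'
from h import *
im=get_image("side")[:,:,::-1]; cv2.imwrite("pics/side8.png",im); sd=get_image("top")[:,:,::-1]; cv2.imwrite("pics/top8.png",sd)
for n,f0 in (("top","pics/top0.png"),("side","pics/side0.png")):
    a=cv2.imread(f0); b=cv2.imread(f"pics/{n}8.png"); C=cam(n)
    print(n,"pred base,top,centre-plat",proj(C,[.669,.07,.129]).round(1),proj(C,[.669,.07,.251]).round(1))
    m=(cv2.absdiff(a,b).max(2)>25).astype(np.uint8); k,l,s,c=cv2.connectedComponentsWithStats(m)
    for i in range(1,k):
        if s[i,4]>80: print(s[i],c[i].round(1))
    # platform: bystanders shift via template matching
    for nm,(x,y) in (dict(jar=(366,197),bottle=(430,198),bowl=(397,150)) if n=="top" else dict(jar=(329,178),bowl=(303,142),bottle=(358,135))).items():
        r=cv2.matchTemplate(b[y-30:y+30,x-30:x+30],a[y-20:y+20,x-20:x+20],cv2.TM_CCOEFF_NORMED); print(nm,cv2.minMaxLoc(r)[1::2])
E
```

```text
top pred base,top,centre-plat [271.2 151.1] [265.6 137.2]
[  313   107   225   293 29063] [408.7 251.9]
[301 124  18  74 179] [309.4 161.7]
[261 138  27  23 313] [275.8 150.9]
[191 183  18  15  88] [199.9 188.4]
[ 518  298  122  102 6914] [589.2 345.1]
jar (-0.14837953448295593, (9, 15))
bottle (0.23747819662094116, (0, 8))
bowl (0.3573913872241974, (20, 14))
side pred base,top,centre-plat [238.8 205.3] [230.7 171. ]
[ 311    0   95   95 4243] [359.7  42.8]
[ 485    0   59   97 3044] [511.3  43.5]
[ 514    0  126  253 5252] [600.2 107.7]
[ 317  117  186  178 8054] [433.5 208.3]
[379 145  29  41 688] [393.1 167.1]
[220 170  32  43 858] [237.6 193. ]
[306 172  12  20 179] [310.6 182.1]
[588 192  39  22 136] [606.3 203.6]
[ 587  193   53   94 1268] [618.1 241.1]
[179 202 123  59 437] [240.3 234.5]
[209 229  82  49 182] [250.6 258.3]
[208 232  72  38 195] [243.9 253. ]
[221 276  21  12 139] [229.8 280.7]
[223 287  24  18 214] [234.4 295.5]
jar (0.39313825964927673, (10, 10))
bowl (0.9862184524536133, (10, 10))
bottle (0.9995124340057373, (10, 10))
```

```bash
python3 -c "
from bench import *
print(get_state()['qd']); print(close_job())"
```

```text
[-0.04482642  0.0104822  -0.0437523  -0.01409345 -0.01207462 -0.00184429
 -0.0045277 ]
the job is handed in; nothing more can be done
None
```

The job is handed in, though the hand-in printed no verdict: I turned the knob about 2.7 rad, and fingertip touches then put the scale within about 0.003 rad of level. After letting go of it I stood the steel canister upright within about 5 mm of the platform's middle. The bottle and bowl had not moved; the jar's match, with the arm's shadow over it, was weak but showed no shift.

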